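# Find the empty pocket of a flap-covered tin tray by touch and store the tin in it

## Robot

A 6-joint arm with a two-finger parallel gripper is mounted at the origin on the work surface. World frame = base frame: x ahead of the robot, y to its left, z up, the work surface at z = 0. Lengths are in m, angles in rad, forces in N, time in s.
With the tool pointing down it reaches from about 0.35 to 0.725 m from the base axis. Payload 6 kg.
Tool frame: the origin (TCP) lies on the centre line of the jaws, within the pads' length; the fingertips stand 14 mm ahead of it and the grasp point (between the pads) lies 5 mm behind it; z points along the fingers, y is the line along which they close (so a half turn about z gives the same grasp; the last joint's range is limited). The gripper opens to 85 mm and grips with 20 to 120 N. Pads are 22 mm wide; open, the fingers measure 114 mm over their backs; the gripper's body (76 mm by 85 mm) begins 54 mm behind the grasp point. The pads swing forward as they close: fully open they stand 13 mm farther back than shut.
Start: joints at [-0.805, 0.04, 0.085, 0, -1.615, -0.334], TCP at [0.251, -0.545, 0.245] pointing down, gripper open.
Joint ranges: [-2.56, 2.56], [-1.29, 2.01], [-1.08, 1.49], [-3.29, 1.98], [-2.81, -0.18], [-2.99, 2.99]. Speed limits (rad/s): [2.57, 2.57, 3.01, 3.14, 3.14, 3.14].

## Interface

Orientations are given as a 3x3 rotation matrix whose columns are the frame's x, y, z axes.
In Python, from bench import r gives the robot as it stands.
- The arm moves only by the shell command python3 -m jog 'ROWS' [FORCE]. ROWS is text: rows parted by semicolons, each of 5 numbers parted by spaces: the shift along the tool's x, y, z as a fraction of full scale, then the turn about the tool's z as a fraction of full scale, then the closure, from 0 (fully open) to 1 (shut). In form: dx dy dz yaw claw; .... A call has 1 to 5 rows; each row shifts and turns the commanded pose from where the row before left it, along the tool's axes as they then stand; what a row does not reach is not made up. Full scale, the value 1, is 400 mm for a shift and 45 degrees for a turn. A row lasts 1/8 s, in which the tool goes at most 62.5 mm and 10.7 degrees, less where a joint would pass 70% of its speed; a pose out of reach is approached as far as the arm can. A call with a number of a shift or a turn outside -1 to 1 is refused whole. A call with a gripper value outside its range is refused whole. The fingers move at their own pace and stop on an object; FORCE is the grip in N (left out, the last holds). Time passes only in rows, so rows that do not move let the fingers close. It gives the time, the measured TCP pose, the force, the opening and the grip force at its end, in the units of the state.
- r.sense(): the state, without advancing time (a new reading comes with each control period).
- r.snapshot(name): name is "scene" or "top" or "wrist"; returns (picture, depth): 420x560x3 uint8, red, green, blue; 420x560 float32, m along the optical axis (not along the pixel's ray), 0 where there is no reading.
- r.camera_info(name): a dict with "K" (3x3 intrinsics, pixels), "k1" (the pictures are not rectified: a ray, as slopes to the right and down, at radius r is drawn at 1 + k1 r^2 times it, then the intrinsics apply), "position" and "attitude" of the camera in the world. Camera axes: x right, y up, looking along -z (the intrinsics and any distortion apply to the point x, -y, -z); pixel columns grow to the right and rows downward; lengths in m; the calibration is good to about 2 mm. A picture is of the moment at which its call begins: read the wrist's pose just before it. camera_info takes no time and is no camera call; for the wrist camera it gives the pose at the moment of the call.
- r.hand_in(): hands the job in; it is judged then, once.
The state is a dict: "time_s": time; "qpos": joint angles; "dq": joint speeds; "effort": joint torques, N m; "ee_pos": TCP position; "tcp_rot": TCP orientation; "contact_force": force on the tool from outside, world axes, zero at the start; "ft_torque": the same for the moment, N m; "grip_width": finger opening in m; "finger_force": force on a finger pad.
Only numpy, scipy, OpenCV 4.12 (cv2) and the standard library are available. Lean on these libraries where they do the work, as an engineer would, in place of code of your own. Each camera call takes 0.05 s, during which the arm holds its last target. There are 200 camera calls.

## Task

One of the four flap-covered pockets of the grey storage tray is empty and the other three already hold a tin, which cannot be seen: feel gently down through the flaps to find the empty one, and put the tin from the wooden rest into it. Lay the tin lengthwise on that pocket's flaps without dropping it and press it down through them until it lies flat on the pocket floor beneath; do not press hard on the tray, and leave the bottle, jar and cup where they are.

Things in the scene. Friction and masses are not known exactly. Their poses are not given: they have to be found in the camera images.
- tin: The tin to store: a plain closed aluminium cylinder, 40 mm diameter, 120 mm long, about 0.2 kg, lying on the wooden rest. Origin at its centre, x axis along its length.
- cradle: Fixed wooden rest under the tin: plate 130 x 75 x 6 mm (x, y, z), x along the tin; four chocks (12 x 12 mm, 8 mm high) at x = +-45, y = +-24.5 mm stop it rolling; between them the tin can be grasped from above across its middle. Origin at the centre of the underside; the tin's axis is 26 mm above it.
- tray: Fixed grey tray, 156 x 266 x 70 mm (x, y, z), origin at the centre of its underside. Four equal pockets side by side (centres y = -96, -32, 32, 96 mm), each 140 mm long along x, 54 mm wide at the top and 44 mm in its lowest 32 mm; floor 6 mm above the underside. Each is closed by two sprung flaps flush with the top. Three hold a tin unseen; which is empty changes.
- pocket0 (a point): Middle of pocket 0 (tray y = -96 mm), 26 mm above the tray's underside, 44 mm below its top: where the centre of a tin lying home is; axes as the tray's. All four pockets are alike. The two smooth, slippery flaps (each 138 mm along x, 25 mm wide, with a rounded 6 mm lip) are hinged on its long sides, swing down to vertical under a few newtons and spring shut.
- pocket1 (a point): Middle of pocket 1 (tray y = -32 mm), 26 mm above the tray's underside, 44 mm below its top: where the centre of a tin lying home is; axes as the tray's. All four pockets are alike. A tin laid lengthwise on the closed flaps sags in 5 to 20 mm and stays; a light push (under 10 N) on its top sends it through to the floor and the flaps close over it.
- pocket2 (a point): Middle of pocket 2 (tray y = 32 mm), 26 mm above the tray's underside, 44 mm below its top: where the centre of a tin lying home is; axes as the tray's. All four pockets are alike. In a filled pocket (any of the four) a like tin lies on the floor, its top 24 mm below the tray's top: closed fingers pushed down between the flaps stop there.
- pocket3 (a point): Middle of pocket 3 (tray y = 96 mm), 26 mm above the tray's underside, 44 mm below its top: where the centre of a tin lying home is; axes as the tray's. All four pockets are alike. In the empty pocket (any of the four) closed fingers pushed down between the flaps meet nothing until the floor, 64 mm below the tray's top.
- metal_bottle: Bystander: upright brass-toned metal bottle, 48 mm diameter, 90 mm tall; origin at the centre of its underside.
- jar: Bystander: upright amber jar with black lid, 64 mm diameter, 75 mm tall; origin at the centre of its underside.
- beaker: Bystander: white open cup, 70 mm across the rim, 80 mm tall; origin at the centre of its underside.
There are look-alikes about, which are no part of the job. Leave any green or pink look-alike of the tin alone.

How it is judged:
At the end, for the whole second after the job is handed in: The tin lies at rest on the floor of the pocket that was empty, along it: its centre within 16 mm horizontally and 6 mm in height of that pocket's point, its axis within 0.12 rad of the tray's x axis (((horizontal distance between tin and pocket0 below 0.016 m and z of tin in the frame of pocket0 between -0.006 and 0.006 m) or (horizontal distance between tin and pocket1 below 0.016 m and z of tin in the frame of pocket1 between -0.006 and 0.006 m) or (horizontal distance between tin and pocket2 below 0.016 m and z of tin in the frame of pocket2 between -0.006 and 0.006 m) or (horizontal distance between tin and pocket3 below 0.016 m and z of tin in the frame of pocket3 between -0.006 and 0.006 m)) and angle between the x axis of tin and the x axis of tray, either way round below 0.12 rad and linear speed of tin below 0.03 m/s); the robot touches nothing.
It fails at once if the metal bottle is shifted by more than 30 mm or knocked over (distance of metal_bottle from where it was at the start of the episode above 0.03 m or angle between metal_bottle's own z axis and vertical above 0.4 rad).
It fails at once if the jar is shifted by more than 30 mm or knocked over (distance of jar from where it was at the start of the episode above 0.03 m or angle between jar's own z axis and vertical above 0.4 rad).
It fails at once if the beaker is shifted by more than 30 mm or knocked over (distance of beaker from where it was at the start of the episode above 0.03 m or angle between beaker's own z axis and vertical above 0.4 rad).
It fails at once if the tin is dropped or thrown onto the tray (faster than 0.6 m/s just above or at the flaps) (horizontal distance between tin and tray below 0.15 m and z of tin in the frame of tray between 0.075 and 0.13 m and linear speed of tin above 0.6 m/s).
It fails at once if the arm or fingers press on the tray or its flaps with more than 60 N (contact force between any of the arm, the fingers and tray above 60 N).
It also fails if it takes over 67 s, if anything falls off the work surface, if the arm or the gripper's body presses on something with over 40 N, if the wrist force passes 120 N, or if a joint passes its speed limit or range.

## Working session

There is one attempt and no reset: what is moved stays moved. The work goes in short steps, Python scripts to look and compute and a shell command to move; the robot and the scene stay as the last step left them, time stands still between calls to the robot, and variables do not carry over. Pictures are saved under pics/ and viewed, at most 10 in all, crops included, and the job is handed in when it is done.

```bash
ls; mkdir -p pics; cat > h.py <<'E'
import numpy as np, cv2
from bench import r
def snap(n,f):
    s=r.sense(); ci=r.camera_info(n); p,d=r.snapshot(n)
    cv2.imwrite('pics/'+f+'.png',p[:,:,::-1]); np.savez('pics/'+f,d=d,p=p,K=ci['K'],k1=ci['k1'],t=ci['position'],R=ci['attitude'])
def world(f,u,v,z=None):
    D=np.load('pics/'+f+'.npz'); K=D['K']; x,y=(u-K[0,2])/K[0,0],(v-K[1,2])/K[1,1]
    a,b=x,y
    for _ in range(20):
        q=1+D['k1']*(a*a+b*b); a,b=x/q,y/q
    R=np.array(D['R']); ray=R@np.array([a,-b,-1.]); t=D['t']
    if z is None:
        s=D['d'][int(round(v)),int(round(u))]
    else: s=(z-t[2])/ray[2]
    return t+s*ray
E
python3 - <<'E'
from h import *
snap('top','top1'); snap('scene','sc1')
D=np.load('pics/top1.npz');print(D['t'],D['R'],D['K'],r.sense())
E
```

```text
pics
[0.36173439 0.01732267 1.04899327] [[-0.02165084  0.98761989 -0.1553647 ]
 [-0.9994346  -0.02537917 -0.02205378]
 [-0.02572378  0.15479938  0.98761098]] [[446.94089446   0.         280.98392588]
 [  0.         446.94089446 210.37399959]
 [  0.           0.           1.        ]] {'time_s': 0.1, 'qpos': array([-8.05301971e-01,  4.08029163e-02,  8.39330012e-02, -4.22367302e-04,
       -1.61552242e+00, -3.33711830e-01]), 'dq': array([ 0.00123999,  0.00037511,  0.0032511 ,  0.00084071, -0.00048997,
       -0.001085  ]), 'effort': array([-6.16579433e-03, -3.69344723e+01,  3.48284268e+01,  6.95179850e+00,
       -4.49487328e-03, -3.46102240e-05]), 'ee_pos': array([ 0.25106043, -0.54464955,  0.24435925]), 'tcp_rot': array([[-9.08213411e-01, -4.18506580e-01, -8.01623784e-04],
       [-4.18507330e-01,  9.08212273e-01,  1.44314760e-03],
       [ 1.24077790e-04,  1.64617144e-03, -9.99998637e-01]]), 'contact_force': array([0.16833343, 0.29598932, 0.38849434]), 'ft_torque': array([-0.04250601,  0.03048334, -0.05458742]), 'finger_force': 0.0, 'grip_width': 0.08538949668906672}
```

View pics/top1.png

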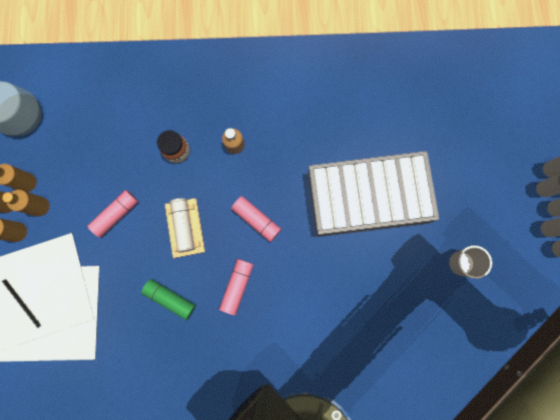

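View pics/sc1.png

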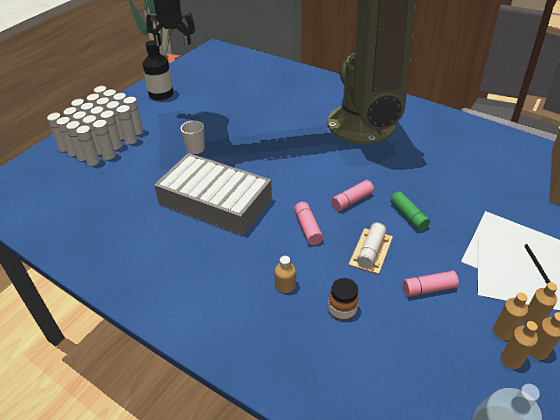

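The top view shows the tin on its rest near (183,226) and the tray from (310,165) to (437,222). The bottle is at (232,140), the jar at (172,147) and the cup at (470,262). I'll enlarge the tray and the tin.

```bash
python3 - <<'E'
from h import *
p=cv2.imread('pics/top1.png')
a=cv2.resize(p[145:241,300:445],None,fx=4,fy=4,interpolation=cv2.INTER_CUBIC)
b=cv2.resize(p[190:265,155:212],None,fx=3.5,fy=3.5,interpolation=cv2.INTER_CUBIC)
o=np.zeros((390,790,3),np.uint8);o[:384,:580]=a;o[:b.shape[0],585:585+b.shape[1]]=b
cv2.imwrite('pics/crop1.png',o)
E
```

```text
(no output)
```

View pics/crop1.png

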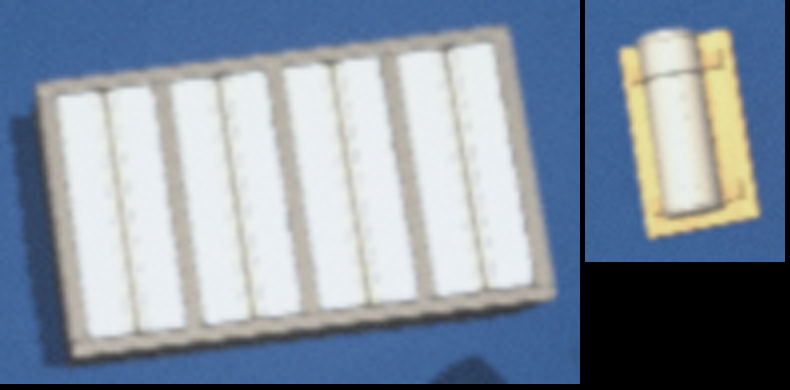

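```bash
python3 - <<'E'
from h import *
A=lambda x,y:(x/4+300-.4,y/4+145-.4)
B=lambda x,y:((x-585)/3.5+155-.4,y/3.5+190-.4)
print('seams');M=[]
for a,b in [((107,88),(136,333)),((220,76),(253,318)),((334,62),(369,304)),((447,47),(483,289))]:
    P=world('top1',*A(*a),.07);Q=world('top1',*A(*b),.07);M.append((P+Q)/2)
    print(P,Q,np.linalg.norm(P-Q),np.arctan2(*(P-Q)[1::-1]),M[-1])
M=np.array(M);print(np.linalg.norm(np.diff(M,axis=0),axis=1));d=M[0]-M[3];print(M.mean(0),np.arctan2(-d[0],d[1]))
c=[world('top1',*A(*q),.07) for q in [(38,85),(508,28),(553,293),(72,345)]];print(np.array(c),np.mean(c,0))
p=np.array([world('top1',*B(*q),.006) for q in [(620,47),(730,30),(759,217),(651,237)]])
print(p,p.mean(0),np.linalg.norm(p-np.roll(p,-1,0),axis=1),np.arctan2(*((p[0]+p[1]-p[2]-p[3])[1::-1])))
for n,q in [('tin',B(683,130)),('tray',A(300,180)),('bot',(232,132)),('jar',(170,138)),('cup',(472,258))]: print(n,world('top1',*q))
E
```

```text
seams
[ 0.61261483 -0.06486053  0.07      ] [ 0.47391269 -0.07558854  0.07      ] 0.13911641305684666 0.07719196682175085 [ 0.54326376 -0.07022454  0.07      ]
[ 0.61771904 -0.12831833  0.07      ] [ 0.48062109 -0.13993123  0.07      ] 0.13758890792071424 0.08450339408976901 [ 0.54917006 -0.13412478  0.07      ]
[ 0.62394142 -0.19227091  0.07      ] [ 0.48678515 -0.20359288  0.07      ] 0.13762278748229798 0.08236126436973477 [ 0.55536329 -0.1979319   0.07      ]
[ 0.6307364  -0.25558036  0.07      ] [ 0.4935219  -0.26607799  0.07      ] 0.13761547638202695 0.07635652339678442 [ 0.56212915 -0.26082918  0.07      ]
[0.06417262 0.06410698 0.06326014]
[ 0.55248156 -0.1657776   0.07      ] 0.0986552150740289
[[ 0.61545032 -0.02624385  0.07      ]
 [ 0.64069139 -0.29014892  0.07      ]
 [ 0.49035921 -0.30383071  0.07      ]
 [ 0.46814725 -0.04028367  0.07      ]] [ 0.55366204 -0.16512679  0.07      ]
[[0.55065504 0.31760614 0.006     ]
 [0.56045321 0.24249856 0.006     ]
 [0.43285842 0.22201874 0.006     ]
 [0.42124949 0.29432683 0.006     ]] [0.49130404 0.26911257 0.006     ] [0.07574399 0.1292279  0.07323406 0.13148278] 0.16865138929811693
tin [0.48835008 0.2653435  0.04036744]
tray [ 0.55740739 -0.17003395  0.06839518]
bot [0.69262477 0.14443049 0.09116709]
jar [0.68852179 0.28840962 0.07403134]
cup [ 0.40393742 -0.3945151   0.00758408]
```

```bash
cat >> h.py <<'E'
YAW=.09; C=np.array([.553,-.1655])
def pk(i): return C+np.array([-np.sin(YAW),np.cos(YAW)])*(-.096+.064*i)
def go(xy,yaw,z):
    s=r.sense();R=np.array(s['tcp_rot']);p=np.array(s['ee_pos'])
    cur=np.arctan2(R[1,0],R[0,0]);d=(cur-yaw+np.pi/2)%np.pi-np.pi/2
    x=np.array([np.cos(cur-d),np.sin(cur-d)]);y=np.array([x[1],-x[0]]);e=np.array(xy)-p[:2]
    print('t',s['time_s'],'p',p.round(4),'tilt',R[:,2].round(3),'F',np.round(s['contact_force'],1),'w',s['grip_width'],'turn first %.3f'%(d/(np.pi/4)),'then dx %.4f dy %.4f dz %.4f (units)'%(e@x/.4,e@y/.4,(p[2]-z)/.4),'q6',s['qpos'][5])
E
python3 -m jog '0 0 0 .217 1;0 0 0 .217 1;-.11 .09 0 0 1;-.11 .09 0 0 1;-.11 .09 0 0 1'
python3 -c "
from h import *
print([pk(i) for i in range(4)])
go(pk(0),YAW,.13)"
```

```text
time_s: 0.72
ee_pos: [0.3736, -0.424, 0.2448]
tcp_rot: [[-0.996, -0.09, -0.0], [-0.09, 0.996, 0.001], [0.0, 0.001, -1.0]]
contact_force: [-0.0, -0.4, 0.1]
grip_width: 0.0003
finger_force: 0.0
[array([ 0.56162834, -0.26111146]), array([ 0.55587611, -0.19737049]), array([ 0.55012389, -0.13362951]), array([ 0.54437166, -0.06988854])]
t 0.725 p [ 0.3736 -0.424   0.2448] tilt [-0.     0.001 -1.   ] F [-0.  -0.4  0.1] w 0.000320821595610137 turn first 0.001 then dx -0.5048 dy 0.3633 dz 0.2870 (units) q6 -0.9868485293657426
```

```bash
python3 -m jog '-.1 .073 0 0 1;-.1 .073 0 0 1;-.1 .073 .05 0 1;-.1 .073 .05 0 1;-.1 .073 .05 0 1' >/dev/null;python3 -m jog '0 0 .05 0 1;0 0 0 0 1' 
python3 -c "
from h import *
go(pk(0),YAW,.084)
snap('wrist','w1')"
```

```text
time_s: 1.6
ee_pos: [0.5576, -0.2614, 0.1627]
tcp_rot: [[-0.996, -0.091, -0.005], [-0.091, 0.996, 0.001], [0.004, 0.002, -1.0]]
contact_force: [0.1, -0.7, -0.3]
grip_width: 0.0
finger_force: 0.0
t 1.6 p [ 0.5576 -0.2614  0.1627] tilt [-0.005  0.001 -1.   ] F [ 0.1 -0.7 -0.3] w 1.0069970344397862e-05 turn first 0.002 then dx -0.0101 dy -0.0002 dz 0.1968 (units) q6 -1.3654396736064254
```

View pics/w1.png

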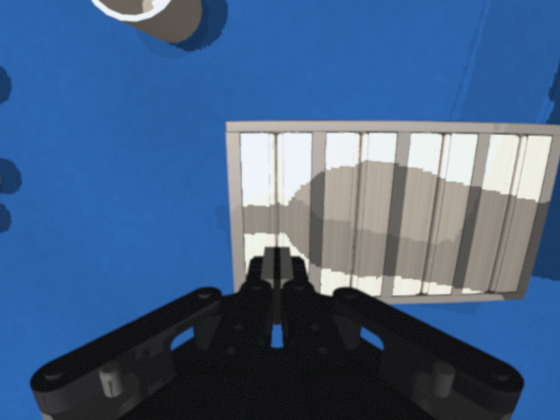

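```bash
python3 -c "
from h import *
for q in [(276,135),(278,240),(360,135),(347,292),(446,135),(427,292),(521,135),(507,292)]: print(q,world('w1',*q,.07).round(4))
"
python3 -m jog '-.01 0 .06 0 1;0 0 .06 0 1;0 0 .05 0 1;0 0 .03 0 1;0 0 .03 0 1'
python3 -m jog '0 0 .01 0 1;0 0 .005 0 1;0 0 0 0 1'
```

```text
(276, 135) [ 0.4927 -0.2679  0.07  ]
(278, 240) [ 0.5754 -0.2588  0.07  ]
(360, 135) [ 0.4867 -0.2056  0.07  ]
(347, 292) [ 0.6185 -0.1945  0.07  ]
(446, 135) [ 0.4798 -0.1397  0.07  ]
(427, 292) [ 0.6133 -0.123   0.07  ]
(521, 135) [ 0.4726 -0.0782  0.07  ]
(507, 292) [ 0.6087 -0.0461  0.07  ]
time_s: 2.28
ee_pos: [0.5631, -0.262, 0.074]
tcp_rot: [[-0.996, -0.091, 0.002], [-0.091, 0.996, -0.001], [-0.002, -0.001, -1.0]]
contact_force: [-0.2, -0.1, 2.9]
grip_width: 0.0003
finger_force: 1.4
time_s: 2.65
ee_pos: [0.5629, -0.2615, 0.0675]
tcp_rot: [[-0.996, -0.091, 0.0], [-0.091, 0.996, -0.0], [-0.0, -0.0, -1.0]]
contact_force: [-0.6, -0.2, 0.9]
grip_width: 0.0004
finger_force: 1.8
```

```bash
for i in 1; do python3 -m jog '0 0 .008 0 1;0 0 .008 0 1;0 0 0 0 1' | egrep 'ee_pos|contact'; python3 -m jog '0 0 .008 0 1;0 0 0 0 1'| egrep 'time|ee_pos|contact';done
```

```text
ee_pos: [0.5626, -0.2613, 0.0606]
contact_force: [1.2, 0.7, 1.3]
time_s: 3.28
ee_pos: [0.5629, -0.2623, 0.06]
contact_force: [-3.3, 0.9, 9.6]
```

Contact at exactly tin-top height (TCP 0.060), so pocket 0 is full. Next is pocket 1.

```bash
python3 -m jog '0 0 -.06 0 1;0 0 -.06 0 1;0 .08 0 0 1;0 .08 0 0 1;0 0 0 0 1' | egrep 'ee_pos|contact';  python3 -c "
from h import *
go(pk(1),YAW,.062)"
```

```text
ee_pos: [0.5566, -0.1961, 0.1053]
contact_force: [-0.3, -0.5, -0.6]
t 3.9 p [ 0.5566 -0.1961  0.1053] tilt [-0.001  0.001 -1.   ] F [-0.3 -0.5 -0.6] w 5.335363932589307e-05 turn first 0.004 then dx 0.0021 dy -0.0031 dz 0.1082 (units) q6 -1.4778417820279939
```

```bash
python3 -m jog '0 -.002 .03 0 1;0 0 .03 0 1;0 0 .03 0 1;0 0 .008 0 1;0 0 0 0 1' | egrep 'ee_pos|contact'; python3 -m jog '0 0 .008 0 1;0 0 .008 0 1;0 0 0 0 1'| egrep 'time|ee_pos|contact'
```

```text
ee_pos: [0.5567, -0.1985, 0.0661]
contact_force: [-0.2, -0.2, 0.9]
time_s: 4.9
ee_pos: [0.5571, -0.1984, 0.0602]
contact_force: [0.7, 1.2, 0.8]
```

```bash
python3 -m jog '0 0 .008 0 1;0 0 .004 0 1;0 0 0 0 1' | egrep 'ee_pos|contact'
```

```text
ee_pos: [0.5575, -0.2002, 0.0599]
contact_force: [-8.2, -0.2, 19.7]
```

Pocket 1 is full (stopped at 0.060). Next is pocket 2.

```bash
python3 -m jog '0 0 -.06 0 1;0 0 -.06 0 1;0 .08 0 0 1;0 .08 0 0 1;0 0 0 0 1' | egrep 'ee_pos|contact';  python3 -c "
from h import *
go(pk(2),YAW,.062)"; python3 -m jog '0 0 .03 0 1;0 0 .03 0 1;0 0 .03 0 1;0 0 .005 0 1;0 0 0 0 1' | egrep 'ee_pos|contact'
```

```text
ee_pos: [0.5508, -0.1332, 0.1028]
contact_force: [-0.1, -0.2, 0.7]
t 5.9 p [ 0.5508 -0.1332  0.1028] tilt [-0.001  0.001 -1.   ] F [-0.1 -0.2  0.7] w -0.00033258692289195877 turn first 0.004 then dx 0.0017 dy -0.0009 dz 0.1021 (units) q6 -1.5938532968565255
ee_pos: [0.551, -0.1349, 0.0652]
contact_force: [0.2, 0.9, 2.7]
```

```bash
python3 -m jog '0 0 .008 0 1;0 0 .008 0 1;0 0 0 0 1' | egrep 'ee_pos|contact';python3 -m jog '0 0 .008 0 1;0 0 0 0 1' | egrep 'ee_pos|contact'
```

```text
ee_pos: [0.5511, -0.1347, 0.0587]
contact_force: [0.4, 0.3, 1.0]
ee_pos: [0.5508, -0.1347, 0.0551]
contact_force: [0.6, -1.2, 0.8]
```

```bash
python3 -m jog '0 0 .01 0 1;0 0 .01 0 1;0 0 .01 0 1;0 0 0 0 1' | egrep 'ee_pos|contact'; python3 -m jog '0 0 -.1 0 1;0 0 -.1 0 1;0 0 -.15 0 1;0 0 0 0 1' | egrep 'time|ee_pos|contact'; python3 -c "
from h import *
go((.490,.268),.168,.16)"
```

```text
ee_pos: [0.5505, -0.1347, 0.0427]
contact_force: [0.4, 0.3, -0.5]
time_s: 8.15
ee_pos: [0.5534, -0.1353, 0.19]
contact_force: [-0.4, -0.9, -0.0]
t 8.15 p [ 0.5534 -0.1353  0.19  ] tilt [ 0.01  -0.001 -1.   ] F [-0.4 -0.9 -0. ] w 4.9031137869283026e-05 turn first -0.098 then dx -0.0124 dy 1.0205 dz 0.0751 (units) q6 -1.5936464735267128
```

Pocket 2 is empty: no contact down to 0.043. On to the tin.

```bash
python3 -m jog '0 .06 0 -.098 0;0 .12 0 0 0;0 .13 0 0 0;0 .13 0 0 0;0 .13 0 0 0' >/dev/null; python3 -m jog '-.006 .13 0 0 0;-.006 .13 0 0 0;0 .13 0 0 0;0 .06 0 0 0;0 0 0 0 0' | egrep 'time|ee_pos|grip'; python3 -c "
from h import *
go((.490,.268),.168,.031)
snap('wrist','w2')"
```

```text
time_s: 9.4
ee_pos: [0.489, 0.2695, 0.1829]
grip_width: 0.0858
t 9.4 p [0.489  0.2695 0.1829] tilt [-0.001 -0.001 -1.   ] F [ 0.1  0.4 -0.5] w 0.08582520842658756 turn first 0.002 then dx -0.0019 dy -0.0043 dz 0.3797 (units) q6 -2.264154826363805
```

View pics/w2.png

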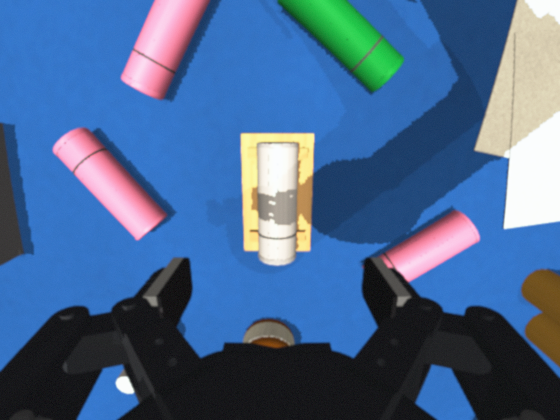

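```bash
python3 -c "
from h import *
for n,q,z in [('plate',(241,134),.006),('plate',(314,134),.006),('plate',(311,251),.006),('plate',(244,251),.006),('tinNear',(277.5,143),.04),('tinFarmid',(277,262),.03)]: print(n,q,world('w2',*q,z).round(4))
print(np.load('pics/w2.npz')['t'])
for v in (142,146,150,200,230,245,255,260,264): print(v,world('w2',277,v))
print([world('w2',u,200).round(4) for u in (255,259,263,270,277,284,291,295,298)])
"
```

```text
plate (241, 134) [0.4323 0.2226 0.006 ]
plate (314, 134) [0.4198 0.2961 0.006 ]
plate (311, 251) [0.5472 0.3189 0.006 ]
plate (244, 251) [0.5601 0.2436 0.006 ]
tinNear (277.5, 143) [0.4332 0.2605 0.04  ]
tinFarmid (277, 262) [0.5557 0.281  0.03  ]
[0.41890759 0.25737175 0.31173257]
142 [0.43332632 0.26007959 0.02156738]
146 [0.43554832 0.26043929 0.04648387]
150 [0.43903824 0.2610367  0.04638088]
200 [0.48504965 0.26891398 0.04472987]
230 [0.51468355 0.27398707 0.04482393]
245 [0.52991707 0.27659456 0.0455488 ]
255 [0.5404704  0.27840131 0.04568772]
260 [0.54514853 0.27920107 0.04719342]
264 [0.55034782 0.2800927  0.04544829]
[array([0.4988, 0.2471, 0.0055]), array([0.4904, 0.252 , 0.0351]), array([0.4886, 0.2558, 0.0395]), array([0.4858, 0.2624, 0.046 ]), array([0.485 , 0.2689, 0.0447]), array([0.4839, 0.2754, 0.045 ]), array([0.4838, 0.2823, 0.0405]), array([0.4845, 0.2867, 0.0349]), array([0.4908, 0.293 , 0.0061])]
```

```bash
python3 -m jog '-.006 0 .1 0 0;0 0 .1 0 0;0 0 .1 0 0;0 0 .06 0 0;0 0 .02 0 0' 40 >/dev/null; python3 -m jog '0 0 0 0 0;0 0 0 0 1;0 0 0 0 1;0 0 0 0 1;0 0 0 0 1' 40; python3 -c "
from h import *
go((.491,.270),.168,.03)"
```

```text
time_s: 10.7
ee_pos: [0.4923, 0.2693, 0.0328]
tcp_rot: [[-0.986, -0.167, 0.001], [-0.167, 0.986, 0.001], [-0.001, 0.001, -1.0]]
contact_force: [-1.4, -0.4, 5.0]
grip_width: 0.0384
finger_force: 40.7
t 10.7 p [0.4923 0.2693 0.0328] tilt [ 0.001  0.001 -1.   ] F [-1.4 -0.4  5. ] w 0.038404462299525204 turn first 0.000 then dx 0.0029 dy 0.0022 dz 0.0070 (units) q6 -2.2613149342426717
```

```bash
python3 -m jog '0 0 -.06 0 1;0 0 -.12 0 1;0 0 -.12 0 1;0 0 -.12 0 1;0 0 0 0 1' | egrep 'grip|finger|contact'; python3 -c "
from h import *
go(pk(2),YAW,.13)"
```

```text
contact_force: [0.4, -0.4, -2.1]
grip_width: 0.0381
finger_force: 40.9
t 11.325 p [0.4931 0.2699 0.2041] tilt [ 0.005  0.005 -1.   ] F [ 0.4 -0.4 -2.1] w 0.03807628061028932 turn first 0.099 then dx -0.0513 dy -1.0175 dz 0.1852 (units) q6 -2.261348746845314
```

```bash
python3 -m jog '0 -.06 0 .099 1;-.01 -.12 0 0 1;-.01 -.13 0 0 1;-.01 -.13 0 0 1;-.01 -.13 0 0 1' >/dev/null; python3 -m jog '-.011 -.13 0 0 1;0 -.13 0 0 1;0 -.12 0 0 1;0 -.06 0 0 1;0 0 0 0 1' | egrep 'time|ee_pos|grip'; python3 -c "
from h import *
go(pk(2),YAW,.095)
snap('wrist','w3')"
```

```text
time_s: 12.58
ee_pos: [0.5496, -0.1326, 0.1973]
grip_width: 0.0385
t 12.575 p [ 0.5496 -0.1326  0.1973] tilt [-0.004  0.001 -1.   ] F [ 0.3  0.8 -2.3] w 0.038530235219460425 turn first -0.003 then dx -0.0011 dy -0.0026 dz 0.2558 (units) q6 -1.600937242883104
```

View pics/w3.png

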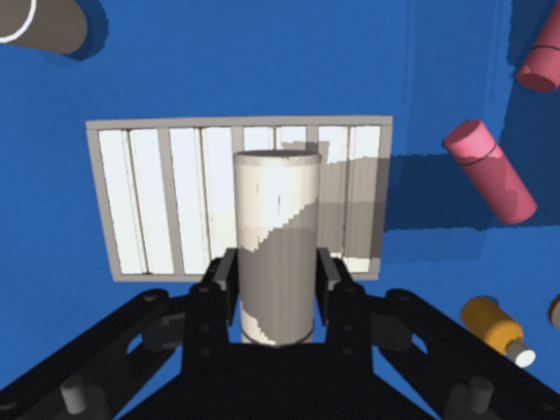

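The tin hangs centred over pocket 2's seam (column 277, seam at (276,128)) and parallel to the tray. I'll lower it gently.

```bash
python3 -m jog '0 -.0026 .06 0 1;0 0 .06 0 1;0 0 .05 0 1;0 0 .04 0 1;0 0 .02 0 1' >/dev/null; python3 -m jog '0 0 .015 0 1;0 0 .015 0 1;0 0 0 0 1' | egrep 'time|ee_pos|grip|contact'; python3 -c "
from h import *
go(pk(2),YAW,.089)"
```

```text
time_s: 13.62
ee_pos: [0.5505, -0.1324, 0.0956]
contact_force: [-0.8, 0.3, -1.7]
grip_width: 0.0383
t 13.625 p [ 0.5505 -0.1324  0.0956] tilt [-0.  0. -1.] F [-0.8  0.3 -1.7] w 0.03826703948337279 turn first 0.000 then dx 0.0012 dy -0.0030 dz 0.0166 (units) q6 -1.5990552443774155
```

```bash
python3 -m jog '0 -.003 .01 0 1;0 0 .008 0 1;0 0 0 0 1;0 0 0 0 1' | egrep 'time|ee_pos|grip|contact'
```

```text
time_s: 14.12
ee_pos: [0.5507, -0.1336, 0.0887]
contact_force: [-0.1, 0.1, -0.7]
grip_width: 0.0385
```

```bash
python3 -m jog '0 0 .005 0 1;0 0 0 0 1;0 0 0 0 .4;0 0 0 0 .4;0 0 0 0 .4' | egrep 'time|ee_pos|grip|contact';python3 -m jog '0 0 -.1 0 0;0 0 -.1 0 0;0 0 -.1 0 0;0 0 0 0 0' | egrep 'time|ee_pos|grip|contact'; python3 -c "
from h import *
go(pk(2),YAW,.089)
snap('wrist','w4')"
```

```text
time_s: 14.75
ee_pos: [0.5506, -0.1336, 0.0866]
contact_force: [0.2, -0.5, 0.5]
grip_width: 0.0513
time_s: 15.25
ee_pos: [0.5521, -0.1339, 0.2109]
contact_force: [0.2, 0.5, -0.1]
grip_width: 0.0854
t 15.25 p [ 0.5521 -0.1339  0.2109] tilt [ 0.007 -0.001 -1.   ] F [ 0.2  0.5 -0.1] w 0.08543496820141074 turn first 0.000 then dx 0.0048 dy 0.0011 dz 0.3047 (units) q6 -1.5967869878746763
```

View pics/w4.png

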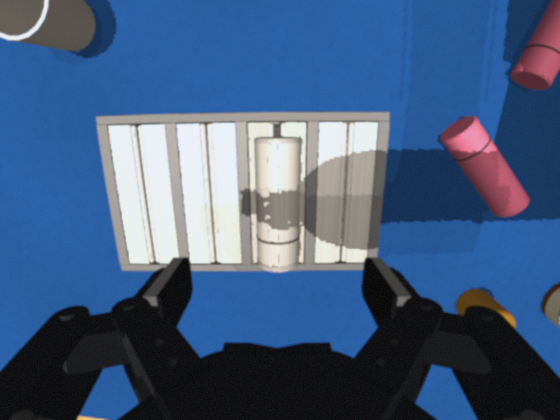

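```bash
python3 -c "
from h import *
for v in (139,143,150,170,190,210,230,250,260,265,269,272): print(v,world('w4',277,v).round(4))
for q in [(98,118),(388,114),(376,271),(122,270)]: print(q, world('w4',*q,.07).round(4))
"
```

```text
139 [ 0.4919 -0.1394  0.0994]
143 [ 0.495  -0.1392  0.1002]
150 [ 0.5006 -0.1387  0.0995]
170 [ 0.517  -0.1372  0.0984]
190 [ 0.5337 -0.1357  0.0994]
210 [ 0.5511 -0.1341  0.0998]
230 [ 0.5694 -0.1325  0.0995]
250 [ 0.5885 -0.1307  0.0993]
260 [ 0.598  -0.1299  0.1   ]
265 [ 0.6034 -0.1294  0.0992]
269 [ 0.6074 -0.129   0.0993]
272 [ 0.6649 -0.1238 -0.0009]
(98, 118) [ 0.4876 -0.3032  0.07  ]
(388, 114) [ 0.4621 -0.0427  0.07  ]
(376, 271) [ 0.6165 -0.0249  0.07  ]
(122, 270) [ 0.6401 -0.2897  0.07  ]
```

```bash
python3 -m jog '.004 .001 0 0 1;0 0 0 0 1;0 0 .1 0 1;0 0 .1 0 1;0 0 .03 0 1' >/dev/null; python3 -m jog '0 0 .01 0 1;0 0 .01 0 1;0 0 .01 0 1;0 0 0 0 1' | egrep 'time|ee_pos|grip|contact'; python3 -c "
from h import *
go(pk(2),YAW,.064)"
```

```text
time_s: 16.42
ee_pos: [0.5493, -0.1333, 0.103]
contact_force: [0.0, 0.4, -0.5]
grip_width: 0.0002
t 16.425 p [ 0.5493 -0.1333  0.103 ] tilt [ 0.001  0.    -1.   ] F [ 0.   0.4 -0.5] w 0.00017576710996606708 turn first 0.000 then dx -0.0019 dy -0.0011 dz 0.0975 (units) q6 -1.5975665849137464
```

```bash
python3 -m jog '-.002 0 .02 0 1;0 0 .02 0 1;0 0 .02 0 1;0 0 .02 0 1;0 0 0 0 1' | egrep 'time|ee_pos|grip|contact'; python3 -m jog '0 0 .01 0 1;0 0 .01 0 1;0 0 .006 0 1;0 0 0 0 1' | egrep 'time|ee_pos|grip|contact'
```

```text
time_s: 17.05
ee_pos: [0.5493, -0.1332, 0.0695]
contact_force: [0.3, 0.3, 1.1]
grip_width: 0.0002
time_s: 17.55
ee_pos: [0.5499, -0.1334, 0.0602]
contact_force: [1.1, -0.8, 2.5]
grip_width: -0.0002
```

```bash
python3 -m jog '0 0 .008 0 1;0 0 0 0 1' | egrep 'ee_pos|contact'; python3 -m jog '0 0 -.1 0 1;0 0 -.1 0 1;0 0 -.1 0 1;0 0 -.08 0 1;0 0 0 0 1' | egrep 'time|ee_pos|contact'; python3 -c "
from h import *
snap('wrist','w5')
for v in (130,150,170,190,210): print(v,world('w5',270,v).round(4),world('w5',290,v).round(4))"
```

```text
ee_pos: [0.5501, -0.1342, 0.0599]
contact_force: [-7.0, -0.8, 15.9]
time_s: 18.42
ee_pos: [0.5507, -0.1332, 0.2115]
contact_force: [-0.0, 0.5, 0.2]
130 [ 0.4843 -0.1455  0.0704] [ 0.4827 -0.1276  0.0694]
150 [ 0.502  -0.144   0.0696] [ 0.5004 -0.1257  0.069 ]
170 [ 0.5204 -0.1425  0.0696] [ 0.5187 -0.1239  0.0694]
190 [ 0.5392 -0.1409  0.0704] [ 0.538  -0.1219  0.0679]
210 [ 0.5591 -0.1392  0.0695] [ 0.5576 -0.1199  0.0687]
```

View pics/w5.png

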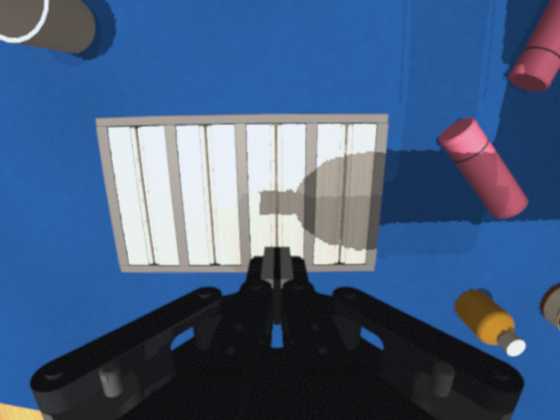

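The flaps have closed flush over the tin. The firm stop at 0.060 matches the filled pockets, so it is lying on the floor.

```bash
python3 -c "
from h import *
print(r.hand_in())"
```

```text
the job is handed in; nothing more can be done
None
```

The job is handed in: pocket 2 (tray y = +32 mm) was the empty one, and by touch the tin now lies on its floor with the flaps closed over it; no verdict was returned.

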